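# Set the flip stop of the strap gauge

## Task

Set the strap gauge for the long strap: press the release pad in the middle of the sliding stop and, keeping it pressed, push the stop along the rail up against the preset collar at the end away from the upright end fence. Let the pad spring up again so that the brake holds the stop there, and only then push its raised flip blade fully down over the bed. Push gently so that the collar keeps its setting, pick nothing up, and leave the tools around the gauge where they are.

Things in the scene. Friction and masses are not known exactly. Their poses are not given: they have to be found in the camera images.
- gauge: strap gauge fixed to the bench: plywood bed 140 x 440 x 15 mm, aluminium rail 40 mm wide along it, centre line at x = +30 mm, top 39 mm above the bench. Origin: centre of the underside; x across the rail (away from the robot), y along it towards the upright end fence (inner face at y = +210 mm, 60 mm high). A like collar fixed at y = +155 mm, between fence and stop, is not used.
- pad_middle (a point): middle of the release pad's top, 59.5 mm above the bench until pressed. Black pad, 34 mm across the rail, 48 mm along it, in the middle of the dark steel sliding stop (58 mm across, 70 mm along). Its flat is 38 mm long between two ridges (2.7 mm proud) at its ends along the rail, so a fingertip between them can push on a ridge. The stop's steel rim is 7 mm lower than the flat.
- release_pad (a joint): how far the pad is pressed, m: 0 up (spring brake grips the rail; it takes some 40 to 60 N to drag the stop), 0.005 fully down. About 11 N presses it to 0.0022, 14 N to the bottom. Beyond about 0.0022 the brake is off and the stop slides against 1 to 2 N.
- carriage (a joint): position of the sliding stop along the rail, m; grows away from the end fence, along the gauge's -y. At 0 the stop's middle is at the gauge's y = +110 mm.
- carriage_face (a point): middle of the stop's end face that meets the long-strap collar, 35 mm along the rail from the pad's middle, 44 mm above the bench.
- collar_face (a point): middle of the face of the long-strap collar that the stop shall meet, 44 mm above the bench; carriage_face arrives at this point. The collar is a dark steel saddle on the rail, 14 mm along it and 52 mm across, with a small round steel thumb nut on top (60.5 mm above the bench); its clamp slips at about 60 N.
- flip_blade (a joint): angle of the aluminium flip blade, rad: 0 level over the bed, on its rest; grows as it is raised (0.35 to 0.65 at the start). Stiff hinge (2 to 3 N at its end) that stays where it is left. The hinge axis runs along the rail, 34 mm towards the gauge's -x from the pad's middle, 45 mm above the bench.
- blade_end (a point): point on the blade's upper face 46 mm from the hinge. Blade 55 mm long, 22 mm wide (30 mm at its tip), 6 mm thick, its foot bent down at the tip. Lowered, this point is 48 mm above the bench and 80 mm towards the gauge's -x from the pad's middle. Push it down there along its arc: the tip swings outward by up to 11 mm.
- tape_measure: yellow pocket tape, 32 x 83 x 68 mm, stands in front of the gauge; origin at its underside. Bystander.
- pricking_iron: steel pricking iron, 24 x 102 x 10 mm, lies in front of the gauge; origin at its underside. Bystander.
- dye_jar: small dye jar with screw cap, 43 x 43 x 50 mm, stands behind the gauge; origin at its underside. Bystander.

How it is judged:
By the outcome, as a careful person would: the job done as asked, in the order asked, and still so for the second after the job is handed in, with the robot touching nothing.
It also fails if it takes over 50 s, if anything falls off the work surface, if the arm or the gripper's body presses on something with over 40 N, if the wrist force passes 120 N, or if a joint passes its speed limit or range.

## Robot

A 6-joint arm with a two-finger parallel gripper is mounted at the origin on a cart in front of the work surface, level with it; the furniture and walls round the work are solid. World frame = base frame: x ahead of the robot, y to its left, z up, the work surface at z = 0. Lengths are in m, angles in rad, forces in N, time in s.
With the tool pointing down it reaches from about 0.35 to 0.85 m from the base axis. Payload 8.1 kg.
Tool frame: the origin (TCP) lies at the very end of the fingers, on their centre line; the grasp point (between the pads) lies 19 mm behind it; z points along the fingers, y is the direction in which the jaws open and shut (so a half turn about z gives the same grasp; the last joint's range is limited). The gripper opens to 93 mm and grips with 3 to 60 N. Pads are 15 mm wide; open, the fingers measure 128 mm over their backs; the gripper's body (75 mm by 188 mm) begins 65 mm behind the grasp point.
Start: joints at [1.064, 0.13, 1.488, -0, 1.523, -0.085], TCP at [0.246, 0.547, 0.219] pointing down, gripper open.
Joint ranges: [-2.96, 2.96], [-0.89, 2.26], [0.02, 2.5], [-1.34, 4.48], [0, 2.73], [-2.66, 2.66]. Speed limits (rad/s): [2.39, 2.39, 2.79, 3.14, 3.14, 3.14].

## Interface

Orientations are given as a rotation vector (axis times angle).
In Python, from plant import read_state, read_camera, close_job gives the robot as it stands.
- The arm moves only by the tool jog_arm, never from a script. Its argument "motion" is one flat list of numbers, 7 for each row, row after row: the opening, from 0 (shut) to 1 (fully open), then the shift along the tool's x, y, z scaled (see below), then the turn, a rotation vector about the tool's x, y, z scaled (see below). A call has 1 to 8 rows; each row is the pose to reach, as a shift and turn from the pose measured when the call began, along the tool's axes at that moment; what a row does not reach only later rows make up. The controller multiplies each number of a shift by 0.5 m and each number of a turn by 90 degrees. A row lasts 1/10 s, in which the tool goes at most 50 mm and 8.59 degrees, less where a joint would pass 70% of its speed; a pose out of reach is approached as far as the arm can. A call with a number of a shift or a turn outside -1 to 1 is refused whole. A call with a gripper value outside its range is refused whole. The fingers move at their own pace and stop on an object; "grip_force" is the grip in N (left out, the last holds). Time passes only in rows, so rows that repeat a pose let the fingers close. It gives the time, the measured TCP pose, the force and the opening at its end, in the units of the state.
- read_state(): the state, without advancing time (a new reading comes with each control period).
- read_camera(name): name is "scene" or "top"; returns a dict with "frame" (400x640x3 uint8, red, green, blue), "vertical_fov" (degrees; the focal length in pixels is half the picture's height over the tangent of half this angle, whatever the lens; pixels are square), "cx", "cy" (the principal point, pixels), "world_from_camera" (4x4, takes a point from camera to world coordinates). Camera axes: x right, y down, z forward; pixel columns grow to the right and rows downward; lengths in m; the calibration is good to about 2 mm. A picture is of the moment at which its call begins. There is no depth.
- close_job(): hands the job in, once; it reports no verdict.
The state is a dict: "t": time; "q": joint angles; "dq": joint speeds; "joint_torque": joint torques, N m; "tool_pos": TCP position; "orientation": TCP orientation; "force": force on the tool from outside, world axes, zero at the start; "wrist_torque": the same for the moment, N m; "opening": finger opening in m.
Only numpy, scipy, OpenCV 4.12 (cv2) and the standard library are available. Lean on these libraries where they do the work, as an engineer would, in place of code of your own. Each camera call takes 0.05 s, during which the arm holds its last target.

## Working session

There is one attempt and no reset: what is moved stays moved. The work goes in short steps, Python scripts to look and compute and a tool call to move; the robot and the scene stay as the last step left them, time stands still between calls to the robot, and variables do not carry over. Pictures are saved under pics/ and viewed, and the job is handed in when it is done.

Besides the shell and the picture viewer there is one more tool, called after "Request:" as name(argument=value, ...), one argument or row to a line, values as JSON. jog_arm: Moves the arm, as the interface text tells. Its arguments: {"type":"object","properties":{"motion":{"type":"array","items":{"type":"number"}},"grip_force":{"type":"number"}},"required":["motion"]}

```bash
ls; mkdir -p pics; cat > h.py <<'E'
import numpy as np,cv2
from plant import read_state,read_camera
def K(c):
    f=c["frame"].shape[0]/2/np.tan(np.radians(c["vertical_fov"])/2); return f,c["cx"],c["cy"]
def ray(c,u,v):
    f,cx,cy=K(c);T=np.array(c["world_from_camera"]);d=T[:3,:3]@np.array([(u-cx)/f,(v-cy)/f,1]);return T[:3,3],d
def onz(c,u,v,z):
    o,d=ray(c,u,v);return o+d*(z-o[2])/d[2]
def proj(c,p):
    f,cx,cy=K(c);T=np.linalg.inv(np.array(c["world_from_camera"]));q=T[:3,:3]@np.array(p)+T[:3,3];return np.array([f*q[0]/q[2]+cx,f*q[1]/q[2]+cy])
E
python3 - <<'E'
from h import *
import pickle
s=read_state();print(s)
for n in("scene","top"):
    c=read_camera(n);pickle.dump(c,open(n+"0.pkl","wb"));cv2.imwrite(f"pics/{n}0.png",c["frame"][:,:,::-1]);print(n,c["vertical_fov"],c["cx"],c["cy"],np.round(c["world_from_camera"],3))
E
```

```text
pics
{'t': 0.0, 'q': array([ 1.06361705e+00,  1.31131689e-01,  1.48924756e+00,  1.49204221e-05,
        1.52299918e+00, -8.53955197e-02]), 'dq': array([ 0.00049691,  0.00017738,  0.00046647,  0.00157974,  0.00033896,
       -0.00172432]), 'joint_torque': array([ 3.14418918e-03, -5.59844720e+01, -4.91756380e+01,  7.69795803e-02,
        3.52169399e-02, -1.51400391e-04]), 'tool_pos': array([0.24533502, 0.54694254, 0.21762247]), 'orientation': array([-6.57524947e-01, -3.07146429e+00,  2.67557608e-03]), 'force': array([-0.11559212, -0.52145392, -0.42387502]), 'wrist_torque': array([ 0.03248468, -0.01433353, -0.01731345]), 'opening': 0.09306544666798611}
scene 51.44859689523862 319.1796142465748 201.4895984952109 [[-0.519 -0.367  0.772 -0.085]
 [-0.855  0.201 -0.479  0.402]
 [ 0.02  -0.908 -0.418  0.449]
 [ 0.     0.     0.     1.   ]]
top 46.33405191979529 314.856151997814 197.5893651292296 [[ 0.003 -0.991  0.136  0.427]
 [-1.    -0.003  0.002  0.015]
 [-0.001 -0.136 -0.991  0.924]
 [ 0.     0.     0.     1.   ]]
```

View pics/scene0.png

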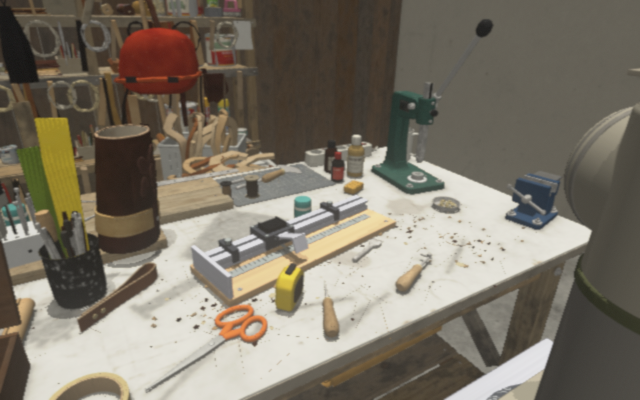

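View pics/top0.png

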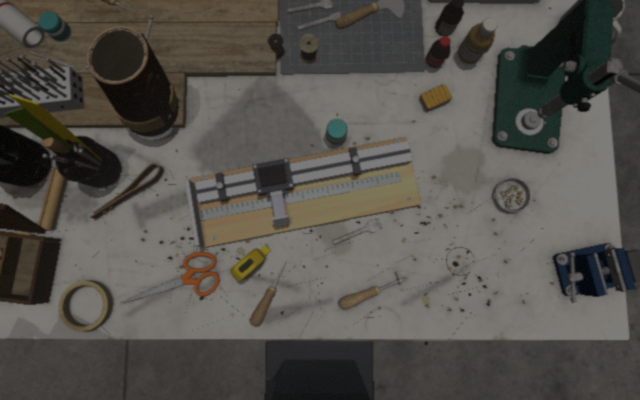

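```bash
python3 - <<'E'
from h import *
import pickle
c=pickle.load(open("top0.pkl","rb"))["frame"][:,:,::-1]
cv2.imwrite("pics/topz.png",cv2.resize(c[120:260,180:430],None,fx=3.2,fy=3.2,interpolation=cv2.INTER_CUBIC))
c=pickle.load(open("scene0.pkl","rb"))["frame"][:,:,::-1]
cv2.imwrite("pics/scenez.png",cv2.resize(c[180:320,180:410],None,fx=3.4,fy=3.4,interpolation=cv2.INTER_CUBIC))
E
```

```text
(no output)
```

View pics/topz.png

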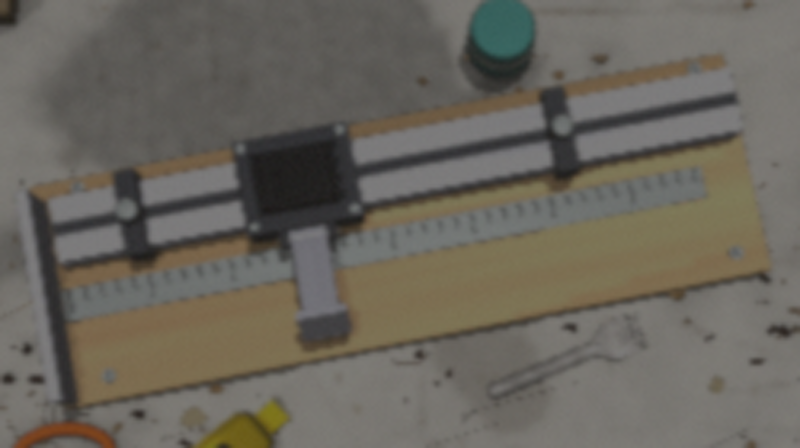

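View pics/scenez.png

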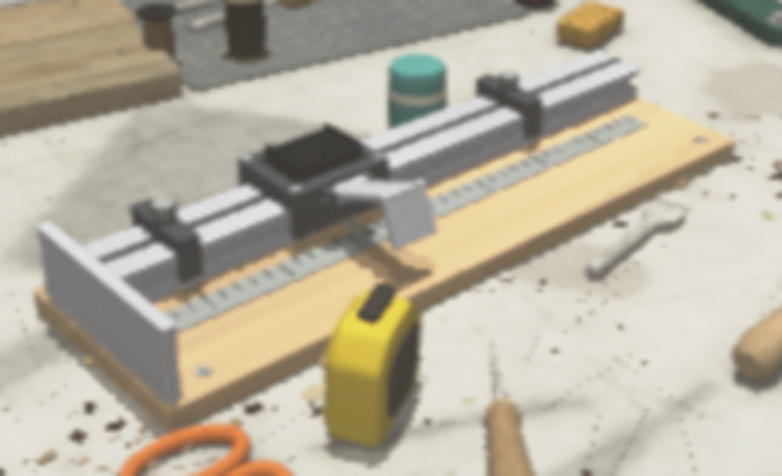

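```bash
python3 - <<'E'
from h import *
import pickle
c=pickle.load(open("top0.pkl","rb"));s=pickle.load(open("scene0.pkl","rb"))
z=lambda a,b:((a+.5)/3.2+180-.5,(b+.5)/3.2+120-.5)
w=lambda a,b:((a+.5)/3.4+180-.5,(b+.5)/3.4+180-.5)
P={}
for n,a,b,h in [("pad",299,178,.0595),("nut1",127,208,.0605),("nut2",562,126,.0605),("BR",768,272,.015),("TR",725,56,.015),("BL",75,404,.015),("railBR",738,134,.039),("railTR",735,70,.039),("c2 left near",560,175,.05),("c1l",135,258,.05)]:
    P[n]=onz(c,*z(a,b),h);print(n,P[n].round(4))
for n,a,b,h in [("pad",316,153,.0595),("nut1",161,208,.0605),("nut2",508,80,.0605),("BR",733,146,.015)]:
    print("scene",n,onz(s,*w(a,b),h).round(4))
d=P["nut1"]-P["nut2"];print(np.linalg.norm(d),np.degrees(np.arctan2(d[1],d[0])), np.linalg.norm(P["BR"]-P["TR"]),np.linalg.norm(P["BR"]-P["BL"]))
d=P["BL"]-P["BR"];print(np.degrees(np.arctan2(d[1],d[0])))
# better: blobs
def tri(p,q):
    o1,d1=ray(c,*p);o2,d2=ray(s,*q);A=np.c_[d1,-d2];t=np.linalg.lstsq(A,o2-o1,rcond=None)[0];return (o1+d1*t[0]+o2+d2*t[1])/2,np.linalg.norm(o1+d1*t[0]-o2-d2*t[1])
for n,p,q in [("pad",(299,178),(316,153)),("nut2",(562,126),(508,80)),("nut1",(127,208),(161,208)),("bladetipedge mid",(321,318),(405,182))]:print(n,tri(z(*p),w(*q)))
# rail slot dark edges: pad mask
f=cv2.cvtColor(c["frame"],cv2.COLOR_RGB2GRAY)[150:200,245:305]
m=(f<45).astype(np.uint8);
n,l,st,ce=cv2.connectedComponentsWithStats(m);print(st,ce+[245,150])
E
```

```text
pad [0.5873 0.0949 0.0595]
nut1 [0.5689 0.1951 0.0605]
nut2 [ 0.6186 -0.0597  0.0605]
BR [ 0.5379 -0.1889  0.015 ]
TR [ 0.6737 -0.1658  0.015 ]
BL [0.4562 0.2324 0.015 ]
railBR [ 0.6188 -0.1677  0.039 ]
railTR [ 0.6584 -0.1669  0.039 ]
c2 left near [ 0.5913 -0.0592  0.05  ]
c1l [0.5408 0.1917 0.05  ]
scene pad [0.5835 0.0957 0.0595]
scene nut1 [0.565  0.1967 0.0605]
scene nut2 [ 0.613  -0.0563  0.0605]
scene BR [ 0.5344 -0.1858  0.015 ]
0.25966117505618946 101.03313879664864 0.13769408470697891 0.4291333259041445
100.9732094891859
pad (array([0.58732181, 0.09454555, 0.05752041]), np.float64(0.0011442716933474006))
nut2 (array([ 0.61928765, -0.06018931,  0.05707828]), np.float64(0.0003909040280633329))
nut1 (array([0.56927901, 0.195491  , 0.05800604]), np.float64(0.0003405559508842867))
bladetipedge mid (array([0.50358642, 0.07987073, 0.07464887]), np.float64(0.00043993126262064573))
[[   0    0   60   50 2378]
 [  12   13   31   25  571]
 [  39   38    9    3   23]
 [  14   42    9    4   28]] [[275.08200168 173.9646762 ]
 [272.11033275 175.21541156]
 [287.7826087  188.91304348]
 [262.89285714 193.53571429]]
```

```bash
cat >> h.py <<'E'
from scipy.spatial.transform import Rotation as R
GX=np.array([np.cos(np.radians(11)),np.sin(np.radians(11)),0]);GY=np.array([-GX[1],GX[0],0])
def goal_R(sgn=1):
    y=sgn*GX;z=np.array([0,0,-1.]);x=np.cross(y,z);return np.c_[x,y,z]
def rel(p,Rg=None,st=None):
    st=st or read_state();R0=R.from_rotvec(st["orientation"]).as_matrix()
    Rg=R0 if Rg is None else Rg
    return (R0.T@(np.array(p)-st["tool_pos"])/.5).round(4),(R.from_matrix(R0.T@Rg).as_rotvec()/(np.pi/2)).round(4)
E
python3 - <<'E'
from h import *
s=read_state();print(R.from_rotvec(s["orientation"]).as_matrix().round(3))
for g in(1,-1):print(rel([.586,.0955,.11],goal_R(g)))
E
```

```text
[[-0.912  0.409 -0.001]
 [ 0.409  0.912 -0.001]
 [ 0.    -0.002 -1.   ]]
(array([-0.9913, -0.5445,  0.2162]), array([-1.000e-03,  4.000e-04,  6.093e-01]))
(array([-0.9913, -0.5445,  0.2162]), array([-5.0000e-04, -1.2000e-03, -1.3907e+00]))
```

Request:
jog_arm(
  motion=[0,-0.09,-0.05,0,0,0,0.08,0,-0.17,-0.095,0,0,0,0.16,0,-0.25,-0.14,0,0,0,0.24,0,-0.33,-0.185,0,0,0,0.32,0,-0.41,-0.23,0,0,0,0.4,0,-0.49,-0.27,0,0,0,0.48,0,-0.57,-0.315,0,0,0,0.56,0,-0.65,-0.36,0,0,0,0.609],
  grip_force=20,
)

```text
t: 0.9
tool_pos: [0.4688, 0.248, 0.2176]
orientation: [2.004, 2.42, -0.003]
force: [0.5, 1.1, 0.8]
opening: 0.0333
```

```bash
python3 - <<'E'
from h import *
s=read_state();print(s)
print(rel([.586,.0955,.11],goal_R(1)))
E
```

```text
{'t': 0.9, 'q': array([ 3.90562609e-01, -5.61428596e-02,  1.68121211e+00, -9.77940660e-04,
        1.51820847e+00,  2.03065996e-01]), 'dq': array([-0.85400042,  0.14200012, -0.13511348, -0.00091047, -0.0099894 ,
       -0.12718381]), 'joint_torque': array([ 5.06613761e+00, -4.81495750e+01, -4.77327275e+01, -3.25614412e-02,
        3.83031964e-01,  9.66325700e-01]), 'tool_pos': array([0.46879096, 0.24797818, 0.21763297]), 'orientation': array([ 2.00362567,  2.41963445, -0.00305714]), 'force': array([0.5179238 , 1.05616707, 0.7536917 ]), 'wrist_torque': array([-0.09469244,  0.0422793 , -0.01190435]), 'opening': 0.033334028052849934}
(array([-0.343 ,  0.1738,  0.2155]), array([-0.0009,  0.0008, -0.0028]))
```

Request:
jog_arm(
  motion=[0,-0.08,0.04,0.03,0,0,0,0,-0.16,0.08,0.07,0,0,0,0,-0.23,0.12,0.11,0,0,0,0,-0.3,0.15,0.15,0,0,0,0,-0.343,0.174,0.19,0,0,0,0,-0.343,0.174,0.23,0,0,-0.003,0,-0.343,0.174,0.24,0,0,-0.003,0,-0.343,0.174,0.24,0,0,-0.003],
)

```text
t: 1.7
tool_pos: [0.5848, 0.0956, 0.0964]
orientation: [-1.997, -2.423, 0.006]
force: [1.0, -0.1, 0.9]
opening: 0.0003
```

```bash
python3 - <<'E'
from h import *
s=read_state();print(s["force"],s["opening"],s["tool_pos"],s["q"])
print(rel([.586,.0955,.0595],goal_R(1)))
for n in("scene","top"):
    c=read_camera(n);f=c["frame"][:,:,::-1]
    f=f[170:300,190:390] if n=="scene" else f[120:260,180:430]
    cv2.imwrite(f"pics/{n}1.png",cv2.resize(f,None,fx=3.2,fy=3.2,interpolation=cv2.INTER_CUBIC));print(n,proj(c,s["tool_pos"]))
E
```

```text
[ 0.97868282 -0.12389551  0.90442424] 0.0002809639890327017 [0.58478659 0.09560403 0.09635498] [ 7.64023635e-02  2.03639570e-01  1.63481298e+00 -1.40069912e-03
  1.30756708e+00 -1.15427730e-01]
(array([-0.0006,  0.0027,  0.0737]), array([-0.0029,  0.0005,  0.0001]))
scene [271.83708566 207.67851542]
top [270.81762773 172.8799236 ]
```

View pics/scene1.png

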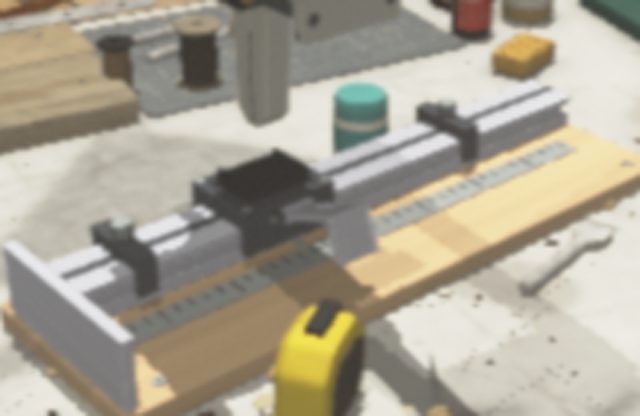

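View pics/top1.png

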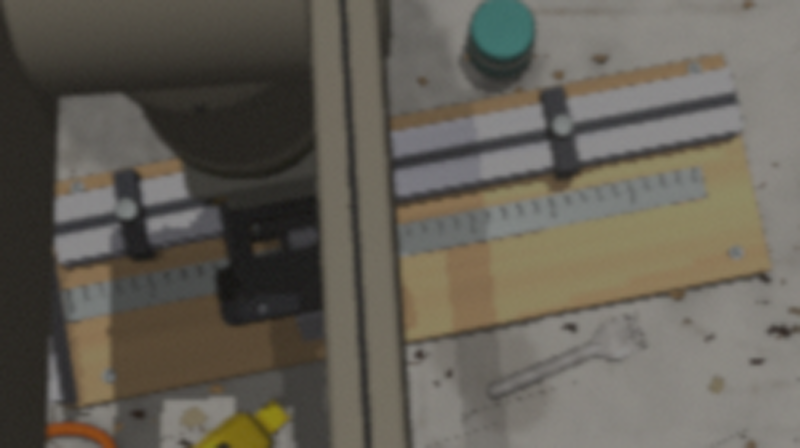

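Request:
jog_arm(
  motion=[0,0,0.002,0.03,0,0,0,0,0,0.002,0.055,0,0,0,0,0,0.002,0.064,0,0,0,0,0,0.002,0.064,0,0,0],
)

```text
t: 2.2
tool_pos: [0.586, 0.0964, 0.065]
orientation: [-1.996, -2.424, 0.005]
force: [-0.5, 0.1, 0.2]
opening: 0.0005
```

Request:
jog_arm(
  motion=[0,0,0,0.003,0,0,0,0,0,0,0.006,0,0,0,0,0,0,0.008,0,0,0,0,0,0,0.008,0,0,0],
)

```text
t: 2.6
tool_pos: [0.5861, 0.0963, 0.0611]
orientation: [-1.996, -2.424, 0.005]
force: [-0.7, -1.3, 0.0]
opening: 0.0005
```

Request:
jog_arm(
  motion=[0,0,0,0.003,0,0,0,0,0,0,0.006,0,0,0,0,0,0,0.007,0,0,0,0,0,0,0.007,0,0,0],
)

```text
t: 3.0
tool_pos: [0.5864, 0.0963, 0.0584]
orientation: [-1.996, -2.425, 0.004]
force: [-2.6, -0.2, 6.9]
opening: 0.0005
```

Request:
jog_arm(
  motion=[0,0,0,0.003,0,0,0,0,0,0,0.006,0,0,0,0,0,0,0.009,0,0,0,0,0,0,0.0105,0,0,0,0,0,0,0.0105,0,0,0],
)

```text
t: 3.5
tool_pos: [0.5866, 0.0963, 0.0548]
orientation: [-1.996, -2.425, 0.004]
force: [-6.7, 0.3, 13.1]
opening: 0.0005
```

Request:
jog_arm(
  motion=[0,0,-0.001,0.004,0,0,0,0,0,-0.001,0.0045,0,0,0,0,-0.005,-0.001,0.0045,0,0,0,0,-0.012,-0.001,0.0045,0,0,0,0,-0.02,-0.001,0.0045,0,0,0,0,-0.028,-0.001,0.0045,0,0,0,0,-0.036,-0.001,0.0045,0,0,0,0,-0.044,-0.001,0.0045,0,0,0],
)

```text
t: 4.3
tool_pos: [0.5909, 0.0746, 0.0547]
orientation: [1.996, 2.425, -0.003]
force: [-7.1, 0.6, 15.3]
opening: 0.0006
```

```bash
python3 - <<'E'
from h import *
s=read_state();print(s["force"],s["tool_pos"],s["dq"].round(3))
for n in("scene",):
    c=read_camera(n);f=c["frame"][:,:,::-1]
    f=f[170:300,190:390] 
    cv2.imwrite(f"pics/{n}2.png",cv2.resize(f,None,fx=3.2,fy=3.2,interpolation=cv2.INTER_CUBIC))
print(read_state()["force"])
E
```

```text
[-7.13315794  0.62241979 15.32340086] [0.59086059 0.07459645 0.05468344] [-0.068  0.008 -0.008  0.002  0.001 -0.065]
[-7.67463806 -1.18743417 15.17541031]
```

View pics/scene2.png

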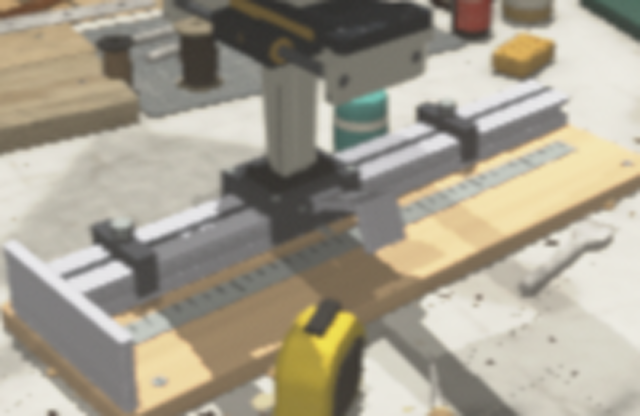

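Request:
jog_arm(
  motion=[0,-0.01,-0.002,0.0045,0,0,0,0,-0.028,-0.003,0.0045,0,0,0,0,-0.046,-0.003,0.0045,0,0,0,0,-0.064,-0.003,0.0045,0,0,0,0,-0.082,-0.003,0.0045,0,0,0,0,-0.1,-0.003,0.0045,0,0,0,0,-0.118,-0.003,0.0045,0,0,0,0,-0.13,-0.003,0.0045,0,0,0],
)

```text
t: 5.15
tool_pos: [0.6038, 0.0093, 0.0551]
orientation: [1.995, 2.422, 0.0]
force: [-2.2, -0.0, 12.3]
opening: 0.0003
```

```bash
cat > look.py <<'E'
from h import *
import sys
k=sys.argv[1]
s=read_state();print(s["force"],s["tool_pos"],s["dq"].round(3))
c=read_camera("scene");f=c["frame"][:,:,::-1][170:300,230:390]
cv2.imwrite(f"pics/scene{k}.png",cv2.resize(f,None,fx=4,fy=4,interpolation=cv2.INTER_CUBIC))
c=read_camera("top");f=c["frame"][:,:,::-1][120:260,180:430]
cv2.imwrite(f"pics/top{k}.png",cv2.resize(f,None,fx=3.2,fy=3.2,interpolation=cv2.INTER_CUBIC))
s=read_state();print(s["force"],s["tool_pos"])
E
python3 look.py 3
```

```text
[-2.2402042  -0.03120659 12.33385539] [0.60383935 0.00929597 0.05505351] [-0.091  0.024 -0.029  0.002  0.004 -0.091]
[-2.45928482 -0.74617211 13.32773991] [0.60396419 0.00866469 0.05510932]
```

View pics/scene3.png

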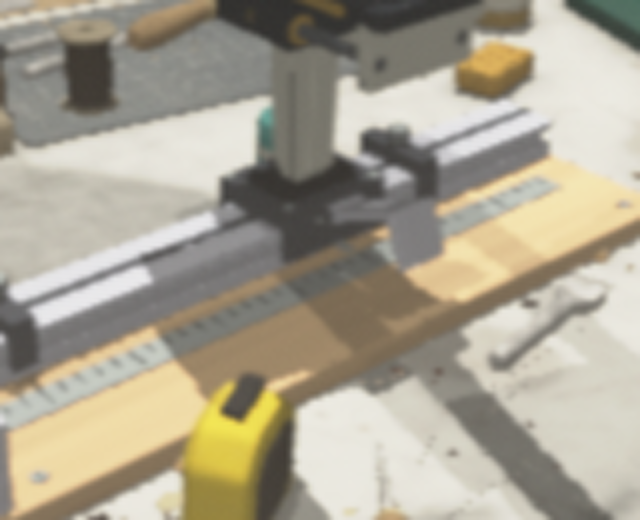

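View pics/top3.png

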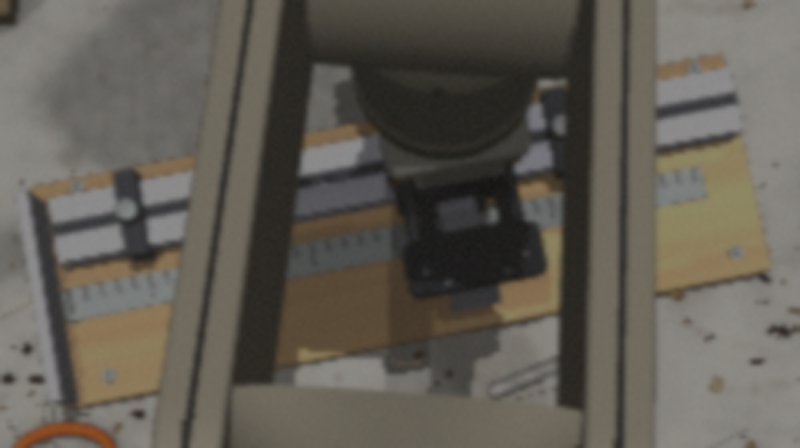

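Request:
jog_arm(
  motion=[0,0,-0.001,0.006,0,0,0,0,-0.008,-0.002,0.006,0,0,0,0,-0.016,-0.002,0.006,0,0,0,0,-0.024,-0.002,0.006,0,0,0,0,-0.032,-0.002,0.006,0,0,0,0,-0.038,-0.002,0.006,0,0,0,0,-0.042,-0.002,0.006,0,0,0,0,-0.042,-0.002,0.006,0,0,0],
)

```text
t: 6.05
tool_pos: [0.6083, -0.0128, 0.0547]
orientation: [1.994, 2.419, 0.001]
force: [-5.2, -2.1, 16.0]
opening: 0.0006
```

```bash
python3 look.py 4
```

```text
[-5.23170082 -2.09811693 15.99886425] [ 0.60832616 -0.01284674  0.05468963] [ 0.002 -0.002  0.001 -0.003 -0.001  0.004]
[-4.38910322 -2.27915465 15.14556605] [ 0.6082787  -0.01283514  0.05465831]
```

View pics/scene4.png

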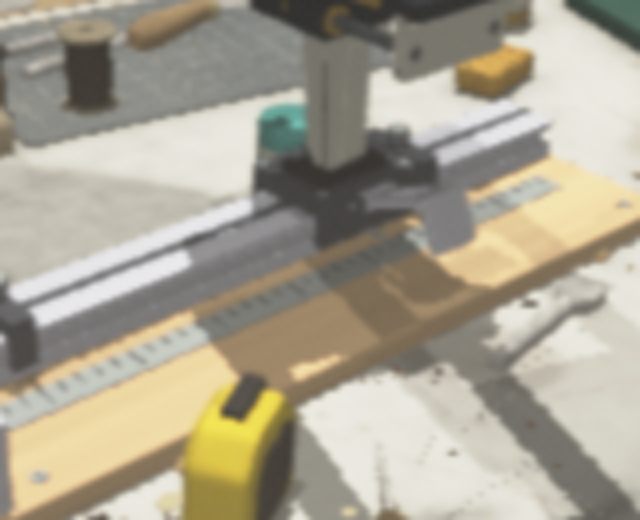

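Request:
jog_arm(
  motion=[0,-0.003,-0.003,0.005,0,0,0,0,-0.005,-0.003,0.005,0,0,0,0,-0.007,-0.003,0.005,0,0,0,0,-0.008,-0.003,0.005,0,0,0,0,-0.008,-0.003,0.005,0,0,0],
)

```text
t: 6.65
tool_pos: [0.6092, -0.0174, 0.0547]
orientation: [1.992, 2.417, 0.004]
force: [-4.0, -0.6, 13.6]
opening: 0.0007
```

Request:
jog_arm(
  motion=[0,-0.002,-0.001,0.005,0,0,0,0,-0.004,-0.001,0.005,0,0,0,0,-0.006,-0.001,0.005,0,0,0,0,-0.006,-0.001,0.005,0,0,0],
)

```text
t: 7.05
tool_pos: [0.6097, -0.0194, 0.0546]
orientation: [1.992, 2.417, 0.006]
force: [-8.4, 5.2, 19.1]
opening: 0.0007
```

Request:
jog_arm(
  motion=[0,-0.003,-0.002,0.004,0,0,0,0,-0.005,-0.002,0.004,0,0,0,0,-0.006,-0.002,0.004,0,0,0,0,-0.006,-0.002,0.004,0,0,0],
)

```text
t: 7.45
tool_pos: [0.6101, -0.0206, 0.0547]
orientation: [1.991, 2.418, 0.011]
force: [-6.1, 8.4, 14.8]
opening: 0.0005
```

```bash
python3 look.py 5
```

```text
[-6.09894031  8.37677823 14.80138473] [ 0.61010107 -0.02056584  0.05472969] [-0.     0.     0.001 -0.001  0.002  0.001]
[-5.87171376  9.46077144 14.3782583 ] [ 0.61010986 -0.02057708  0.05472398]
```

View pics/scene5.png

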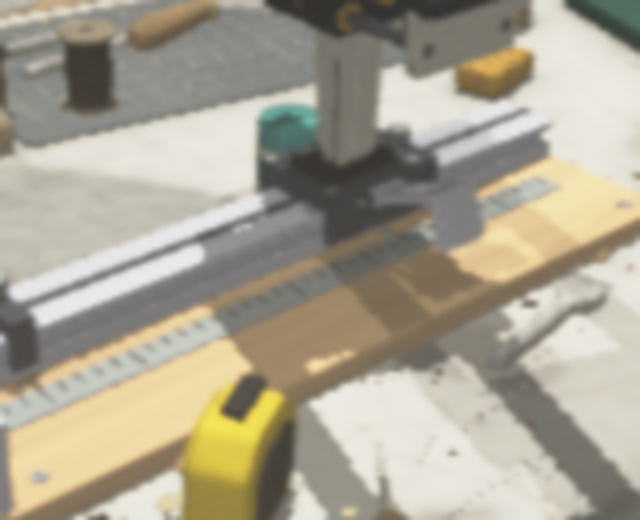

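Request:
jog_arm(
  motion=[0,-0.004,-0.002,0.001,0,0,0,0,-0.004,-0.001,-0.003,0,0,0,0,-0.004,0,-0.007,0,0,0,0,-0.003,0,-0.012,0,0,0,0,0,0,-0.025,0,0,0,0,0,0,-0.06,0,0,0,0,0,0,-0.1,0,0,0,0,0,0,-0.14,0,0,0],
)

```text
t: 8.35
tool_pos: [0.6089, -0.0206, 0.1252]
orientation: [1.992, 2.418, 0.01]
force: [0.2, 0.0, -0.9]
opening: 0.0005
```

```bash
python3 look.py 6
```

```text
[ 0.1740605   0.00786766 -0.87776974] [ 0.60891559 -0.02064262  0.12524056] [-0.002 -0.193 -0.17   0.002  0.354 -0.001]
[0.4793539  0.39132124 0.06357495] [ 0.61149651 -0.02092047  0.12838609]
```

View pics/scene6.png

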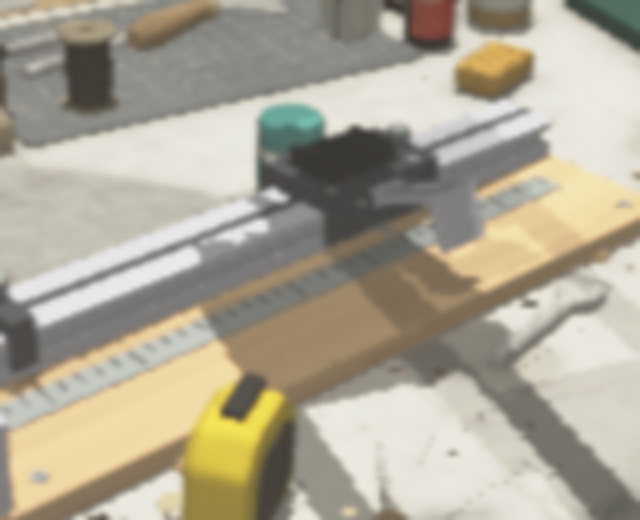

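View pics/top6.png

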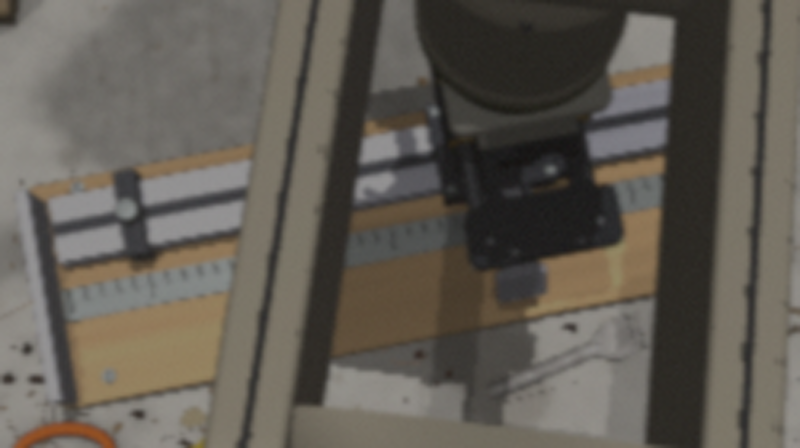

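```bash
python3 - <<'E'
from h import *
import pickle
c0=pickle.load(open("scene0.pkl","rb"));c=read_camera("scene")
P=[]
for k,cc in (("0",c0),("n",c)):
    f=cc["frame"][:,:,::-1]
    cv2.imwrite(f"pics/cmp{k}.png",cv2.resize(f[192:232,280:350],None,fx=11,fy=11,interpolation=cv2.INTER_CUBIC))
    g=cc["frame"].max(2)[195:250,240:350]
    n,l,st,ce=cv2.connectedComponentsWithStats((g<50).astype(np.uint8))
    for i in range(1,n):
        if st[i,4]>60: print(k,st[i]+[240,195,0,0,0],ce[i]+[240,195],onz(cc,*(ce[i]+[240,195]),.0595))
E
```

```text
(no output)
```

View pics/cmpn.png

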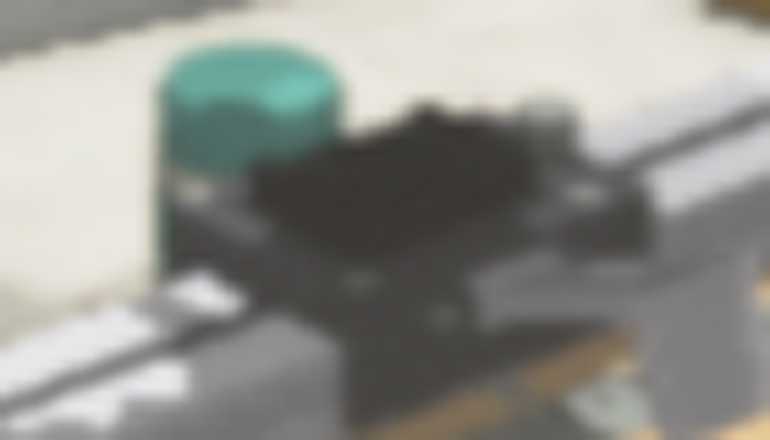

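View pics/cmp0.png

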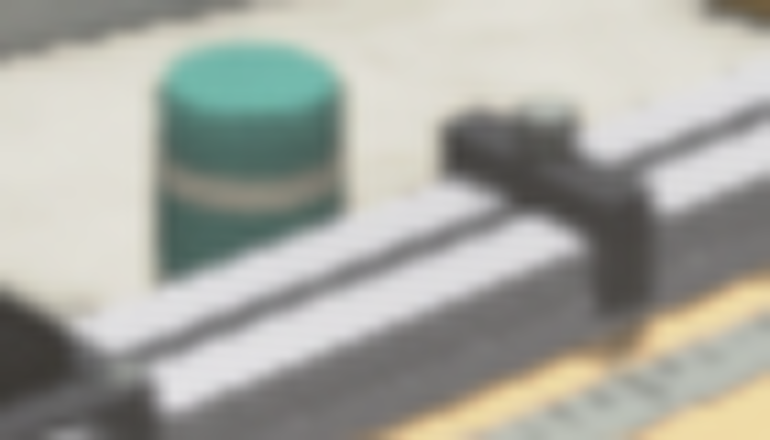

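```bash
python3 - <<'E'
from h import *
c=read_camera("scene");print(onz(c,316.4,208.4,.0595))
s=read_state();print(s["tool_pos"]);print(rel([.5383,-.0312,.09],goal_R(1)))
E
```

```text
[ 0.60538759 -0.01902129  0.0595    ]
[ 0.60950598 -0.02065689  0.12474892]
(array([ 0.0068, -0.1447,  0.0677]), array([0.0078, 0.0019, 0.0006]))
```

Request:
jog_arm(
  motion=[0,0.003,-0.05,0,0.003,0,0,0,0.006,-0.1,0.02,0.008,0.002,0,0,0.007,-0.145,0.045,0.008,0.002,0,0,0.007,-0.145,0.06,0.008,0.002,0,0,0.007,-0.145,0.068,0.008,0.002,0,0,0.007,-0.145,0.068,0.008,0.002,0],
)

```text
t: 9.15
tool_pos: [0.5381, -0.031, 0.0888]
orientation: [-1.996, -2.424, 0.001]
force: [0.7, -0.4, -0.3]
opening: 0.0003
```

```bash
python3 look.py 7; python3 - <<'E'
from h import *
print(rel([.5383,-.0312,.075],goal_R(1)))
E
```

```text
[ 0.697431   -0.36472135 -0.33150456] [ 0.53814289 -0.03100781  0.08883233] [ 0.002 -0.007 -0.026 -0.001  0.012 -0.001]
[-0.9175477   0.76070835 -0.188537  ] [ 0.5389863  -0.03109587  0.09004979]
(array([ 0.0001, -0.0014,  0.0301]), array([ 0.0001, -0.    ,  0.0007]))
```

View pics/scene7.png

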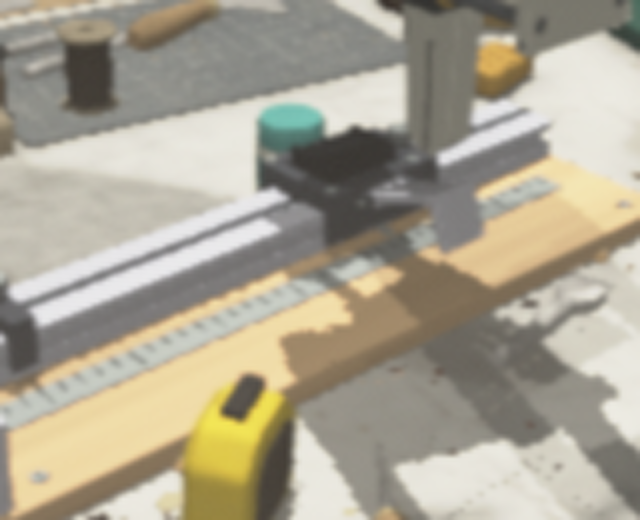

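View pics/top7.png

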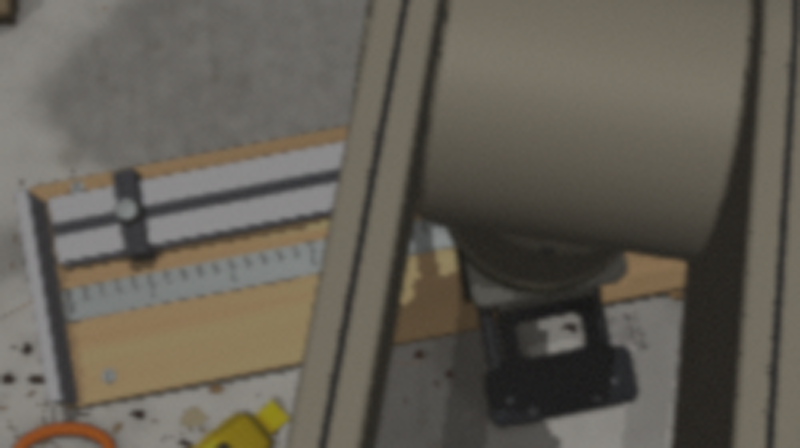

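Request:
jog_arm(
  motion=[0,0,0,0.015,0,0,0,0,0,0,0.028,0,0,0,0,0,0,0.036,0,0,0,0,0,0,0.036,0,0,0],
)

```text
t: 9.65
tool_pos: [0.5383, -0.0309, 0.0709]
orientation: [-1.996, -2.424, 0.001]
force: [0.2, 0.1, 0.0]
opening: 0.0001
```

Request:
jog_arm(
  motion=[0,0,0,0.006,0,0,0,0,0,-0.002,0.012,0,0,0,0,0,-0.004,0.018,0,0,0,0,0,-0.006,0.022,0,0,0,0,0,-0.006,0.022,0,0,0],
)

```text
t: 10.15
tool_pos: [0.5352, -0.0315, 0.0597]
orientation: [-1.996, -2.424, 0.001]
force: [0.4, 0.7, -0.0]
opening: 0.0004
```

```bash
python3 look.py 8
```

```text
[ 0.43152963  0.73210628 -0.02505979] [ 0.53521671 -0.0315396   0.05973076] [-0.    -0.002 -0.004 -0.001  0.009  0.   ]
[-0.59742732  0.40903061  0.27296308] [ 0.53515109 -0.03151     0.05984492]
```

View pics/scene8.png

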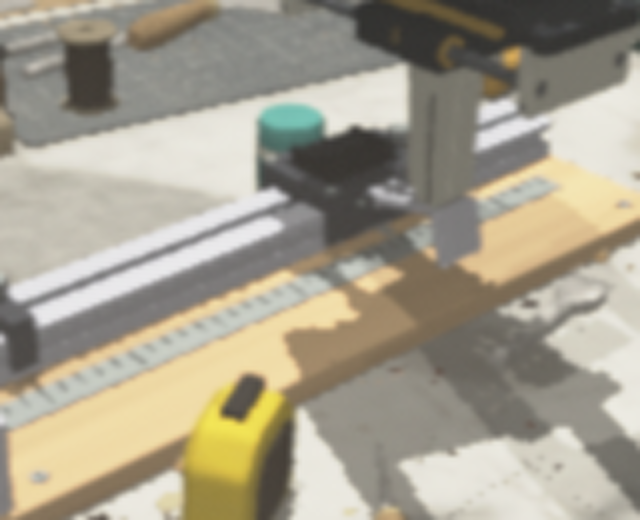

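Request:
jog_arm(
  motion=[0,0,0,0.006,0,0,0,0,0,-0.002,0.012,0,0,0,0,0,-0.003,0.017,0,0,0,0,0,-0.004,0.021,0,0,0,0,0,-0.004,0.023,0,0,0,0,0,-0.004,0.023,0,0,0],
)

```text
t: 10.85
tool_pos: [0.533, -0.0319, 0.0481]
orientation: [-1.996, -2.424, 0.002]
force: [0.0, -0.2, 1.0]
opening: 0.0004
```

Request:
jog_arm(
  motion=[0,0,0,0.002,0,0,0,0,0,0,0.004,0,0,0,0,0,0,0.004,0,0,0],
)

```text
t: 11.15
tool_pos: [0.533, -0.0319, 0.0476]
orientation: [-1.995, -2.424, 0.002]
force: [-6.6, -0.0, 14.5]
opening: 0.0003
```

Request:
jog_arm(
  motion=[0,0,0,0.001,0,0,0,0,0,0,-0.01,0,0,0,0,0,0,-0.04,0,0,0,0,0,0,-0.1,0,0,0,0,0,0,-0.18,0,0,0,0,0.04,-0.05,-0.25,0,0,0,0,0.12,-0.12,-0.3,0,0,0,0,0.2,-0.2,-0.3,0,0,0],
)

```text
t: 11.95
tool_pos: [0.4293, 0.039, 0.2017]
orientation: [1.997, 2.422, 0.005]
force: [-1.0, 1.6, 1.0]
opening: 0.0009
```

Request:
jog_arm(
  motion=[0,0.08,-0.05,0,0,0,0,0,0.16,-0.1,0,0,0,0,0,0.24,-0.1,0,0,0,0,0,0.32,-0.1,0,0,0,0,0,0.4,-0.1,0,0,0,0,0,0.48,-0.1,0,0,0,0,0,0.48,-0.1,0,0,0,0,0,0.48,-0.1,0,0,0,0],
)

```text
t: 12.75
tool_pos: [0.334, 0.2656, 0.2019]
orientation: [1.993, 2.424, 0.005]
force: [1.1, -0.8, -0.2]
opening: 0.0
```

```bash
python3 look.py 9;python3 - <<'E'
from h import *
import pickle
for n in ("top","scene"):
    c=read_camera(n);pickle.dump(c,open(n+"9.pkl","wb"))
    cv2.imwrite(f"pics/full{n}.png",c["frame"][:,:,::-1])
E
```

```text
[ 1.13784763 -0.79623888 -0.15649423] [0.33403753 0.26559515 0.20194841] [-0.046 -0.013  0.016 -0.005  0.001 -0.01 ]
[-0.52643933 -0.32874399 -0.13862216] [0.33464158 0.26442029 0.20170367]
```

View pics/scene9.png

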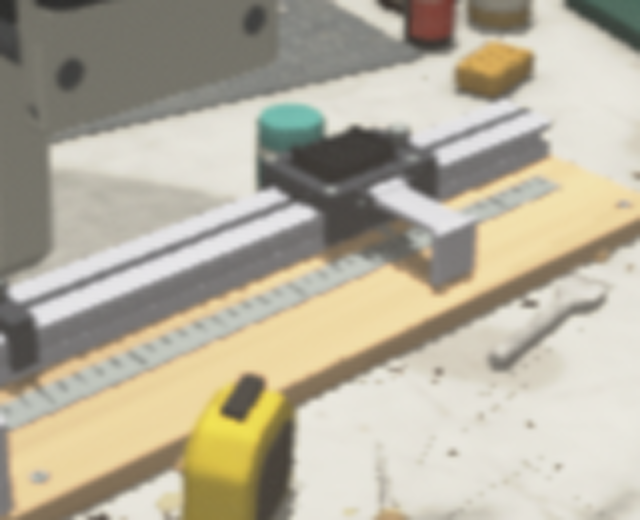

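View pics/top9.png

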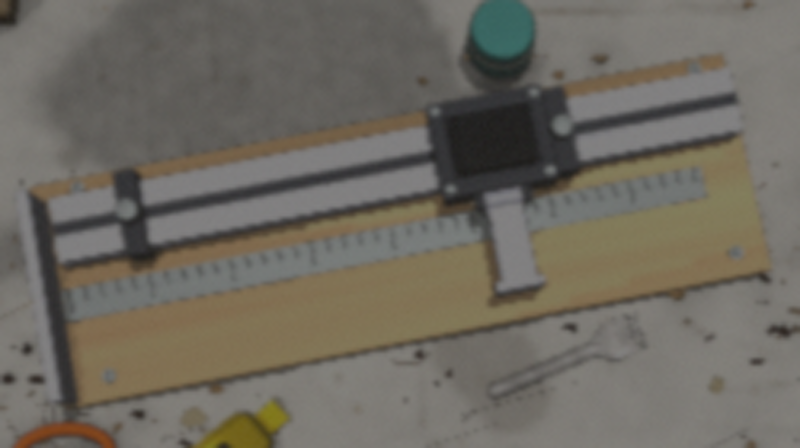

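```bash
python3 - <<'E'
from h import *
import pickle
c=pickle.load(open("top9.pkl","rb"));c0=pickle.load(open("top0.pkl","rb"))
def pad(c,x0,x1,y0,y1):
    g=cv2.cvtColor(c["frame"],cv2.COLOR_RGB2GRAY)[y0:y1,x0:x1]
    n,l,st,ce=cv2.connectedComponentsWithStats((g<45).astype(np.uint8));i=1+st[1:,4].argmax();return ce[i]+[x0,y0],st[i]
def nut(c):
    g=cv2.cvtColor(c["frame"],cv2.COLOR_RGB2GRAY)[154:165,350:361].astype(float);w=np.clip(g-75,0,None);yy,xx=np.mgrid[154:165,350:361];return np.array([(w*xx).sum(),(w*yy).sum()])/w.sum()
a,st=pad(c0,245,305,150,200);b,st2=pad(c,310,352,140,185);print(a,st,b,st2)
A=onz(c0,*a,.0595);B=onz(c,*b,.0595);print(A,B,"travel",-(B-A)@GY)
z=lambda u,v:((u+.5)/3.2+179.5,(v+.5)/3.2+119.5)
for uv in[(562,126)]:
    N=onz(c,*z(*uv),.0605);print("pad-nut along",(B-N)@GY)
f=c["frame"][:,:,::-1]
cv2.imwrite("pics/z9.png",cv2.resize(f[140:190,305:370],None,fx=12,fy=12,interpolation=cv2.INTER_CUBIC))
d=cv2.absdiff(c["frame"],c0["frame"]).max(2);print("nut shift px", cv2.phaseCorrelate(np.float32(c0["frame"][150:175,356:366,1]),np.float32(c["frame"][150:175,356:366,1])))
E
```

```text
[272.11033275 175.21541156] [ 12  13  31  25 571] [333.42105263 163.36297641] [  9  12  30  24 551]
[0.58737343 0.09670974 0.0595    ] [ 0.61040889 -0.01854169  0.0595    ] travel 0.11752930540515688
pad-nut along 0.04200734833410986
nut shift px ((0.10744556535403849, 0.5226526728396603), 1.038904349565506)
```

View pics/z9.png

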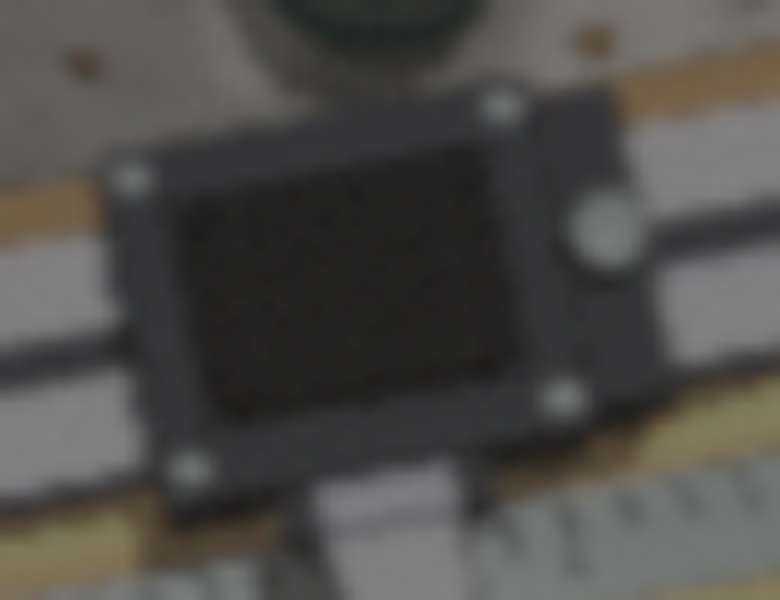

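View pics/fulltop.png

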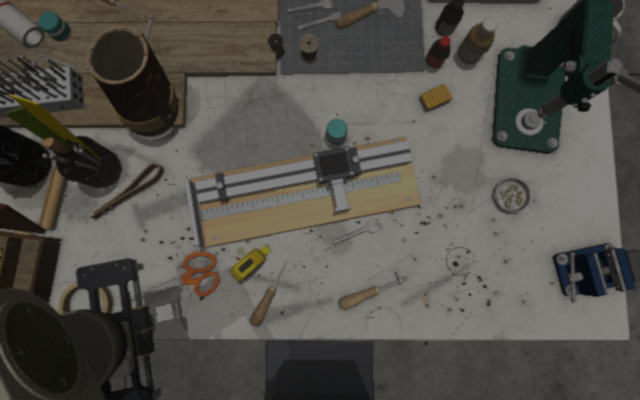

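```bash
python3 -c "
from plant import *
print(read_state()['dq'].round(3));print(close_job())"
```

```text
[-0.003  0.002 -0.001  0.003 -0.001  0.002]
the job is handed in; nothing more can be done
None
```

The strap gauge is set for the long strap, and I handed the job in at about 13 s of the 50 s allowed.

**What I did**
- I pressed the pad with closed fingertips, at about 12–19 N, and slid the stop about 117 mm along the rail until it met the long-strap collar. The reaction rose to about 10 N, far below the 60 N at which the collar slips.
- I lifted straight up so the brake held the stop.
- I then pushed the blade down until it met its rest, with about 14 N at a height of 47.6 mm, and moved the arm well clear.

**Last checks**
- **Stop:** in the top view the distance from the pad's middle to the collar nut along the rail is 42.0 mm, exactly what contact needs, and no gap is visible. A rougher hand-picked reading in the scene view gave about 38 mm, which is physically impossible, so I put it down to picking error.
- **Collar:** the nut sits at the same pixels by eye before and after. An automatic shift estimate gave about 0.5 px across the rail, but its window also took in the stop that had moved up beside it, so I did not rely on it.
- **Blade and surroundings:** the blade lies level in both views. The tape measure, pricking iron and dye jar look unmoved in the pictures, and the robot touches nothing.

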